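Start a cold cycle on the bathroom's ultrasonic bath

TASK

The spectacles are in the ultrasonic bath. Start a cold clean with the closed fingertips, in this order: push the lid down until it is fully shut, press the front half of the mains rocker so that it tips fully over to on, press the time key (the left one of the three keys) fully in and let it come up, then press the round start key at the right end fully in and let it come up. The heat key between those two must not be pressed, since warmth ruins coated lenses; grasp or lift nothing, and leave the toiletries round the bath where they are.

Things in the scene. Friction and masses are not known exactly. Their poses are not given: they have to be found in the camera images.
- cleaner: the ultrasonic bath, white plastic, steel tank, 240 deep (its x) x 280 wide (its y) x 172 high when shut; stands fast on the table. Origin under its centre, at table height; its front (-x) faces the robot, left = its +y, z up. The lid covers the rear (its x from -0.036 to 0.12), the sloping control deck is the front (its x from -0.12 to -0.03)
- deck_mid (a point): middle of the control deck's surface, 124 above the table. The deck is 92 x 280 and slopes 0.21 rad (12 degrees) down to the front edge: x up the slope to the back, y the bath's y, z the deck's normal. On it from left to right: black mains rocker, oblong time key, oblong heat key, round start key; a dark display window lies behind the keys
- lid (a joint): the lid's hinge angle, rad: 0 shut, grows as it opens; it starts between 0.3 and 0.6. A stiff friction hinge along the back of the bath: the lid stays where it is left; about 2 N on its front edge moves it down
- lid_hinge (a point): on the lid's hinge axis, mid-width; the axis runs along the bath's y, 114 behind the bath's origin and 156 above the table. This frame turns with the lid: x lies along the lid pointing to the back, z is the normal of the lid's upper face
- lid_front (a point): on the lid's upper face at mid-width, 15 behind its front edge, 135 from the hinge axis along the lid and 16 off the axis along the lid's normal. The lid (white frame, clear window, 145 x 276 x 14 thick) may be pushed anywhere along its front bar, 29 deep and 276 wide. Frame turns with the lid; z is the normal of its upper face
- rocker (a joint): angle of the two-position mains rocker, rad: 0 off (front half standing up), 0.32 fully over to on (front half level with the deck); a stiff pivot: it stays where it is left, so press it home. About 3 N on its front half tips it
- rocker_front (a point): the point to press: on the face of the rocker's front half (nearest the robot), 16 from its middle; 12 above the deck when off, about 7 when on. The black rocker is 44 long (front to back) and 24 wide. The frame turns with the rocker; y is the bath's y, and while off its z is the deck's normal
- key_time (a joint): travel of the time key, m: 0 up, 0.005 fully in; a spring returns it; 5 N holds it fully in; it counts as pressed from 0.003
- time_top (a point): centre of the top of the time key, oblong, 20 (front to back) x 28 (wide), top 9 above the deck; z = deck normal = opposite to the pressing direction, x up the slope to the back, y the bath's y. Key centres are 60 apart
- key_heat (a joint): travel of the heat key, m, same as the time key; not to be pressed
- heat_top (a point): centre of the top of the heat key, same shape as the time key, between the time key and the start key
- key_start (a joint): travel of the start key, m, same spring and travel as the time key
- start_top (a point): centre of the top of the start key, round, 29 across, top 9 above the deck, at the right end (the bath's -y); axes as for time_top
- case: hard spectacle case, 62 x 160 x 38 high, lying in front of the bath; origin under its centre
- brush: nail brush, wooden back, 40 x 85 x 34 high, in front of the bath; origin under its centre
- mug: white ceramic tooth mug, radius 38, 95 high, empty; origin under its centre
- rinse: clear bottle, radius 30, 170 high; origin under its centre
- jar: amber glass cream jar, radius 33, 50 high; origin under its centre
- pump: blue ceramic soap dispenser, radius 32, 182 high with its steel spout; origin under its centre
- drops: small white bottle, radius 20, 100 high; origin under its centre
Not all that is in view belongs to the job. Leave any orange or purple look-alike of the brush alone.

How it is judged:
On the way, in this order (a step that is already met when the one before it is completed fails the run):
1. the lid is pushed fully shut (value of joint lid below 0.035 rad), for 0.2 s.
2. then the mains rocker is tipped on (value of joint rocker above 0.28 rad), for 0.1 s.
3. then the time key is pressed in (value of joint key_time above 0.003 m), for 0.05 s.
4. the time key has come up again (value of joint key_time below 0.001 m), for 0.05 s.
5. then the start key is pressed in (value of joint key_start above 0.003 m), for 0.05 s.
At the end, for the whole second after the job is handed in: The lid is shut (within 0.035 rad), the rocker is over to on (above 0.28 of 0.32 rad), all three keys are up (within 1 mm), and every bystander rests within 30 mm of where it stood (value of joint lid below 0.035 rad and value of joint rocker above 0.28 rad and value of joint each of key_time, key_heat, key_start below 0.001 m and linear speed of each of case, brush, mug, rinse, jar, pump, drops below 0.02 m/s and distance of each of case, brush, mug, rinse, jar, pump, drops from where it was at the start of the episode below 0.03 m); the robot touches nothing.
It fails at once if the heat key was pressed (2.5 mm or more) (value of joint key_heat above 0.0025 m).
It fails at once if the rocker was switched on or a key pressed while the lid stood open (more than 0.1 rad) (value of joint lid above 0.1 rad and (value of joint rocker above 0.16 rad or value of joint any of key_time, key_heat, key_start above 0.003 m)).
It fails at once if a key was pressed while the mains rocker was off (value of joint rocker below 0.16 rad and value of joint any of key_time, key_heat, key_start above 0.003 m).
It fails at once if the lid was lifted farther open than it stood (beyond 0.75 rad) (value of joint lid above 0.75 rad).
It fails at once if a bystander was lifted (15 mm) or shoved more than 30 mm (height (world z) of any of case, brush, mug, rinse, jar, pump, drops above 0.015 m or distance of any of case, brush, mug, rinse, jar, pump, drops from where it was at the start of the episode above 0.03 m).
It also fails if it takes over 51 s, if anything falls off the work surface, if the arm or the gripper's body presses on something with over 40 N, if the wrist force passes 120 N, or if a joint passes its speed limit or range.

ROBOT

A 6-joint arm with a two-finger parallel gripper is mounted at the origin on the work surface. World frame = base frame: x ahead of the robot, y to its left, z up, the work surface at z = 0. Lengths are in m, angles in rad, forces in N, time in s.
With the tool pointing down it reaches from about 0.275 to 1 m from the base axis. Payload 8.4 kg.
Tool frame: the origin (TCP) lies midway between the tips of the shut fingers; the grasp point (between the pads) lies 19 mm behind it (env.hold_point_z is the distance from the TCP to the grasp point, in m); z points along the fingers, y is the line along which they close (so a half turn about z gives the same grasp; the last joint's range is limited). The gripper opens to 85 mm and grips with 20 to 120 N. Pads are 22 mm wide; open, the fingers measure 114 mm over their backs; the gripper's body (76 mm by 85 mm) begins 54 mm behind the grasp point. The pads swing forward as they close: fully open they stand 13 mm farther back than shut.
Start: joints at [1.152, 0.353, 1.633, -0, 1.155, -0.002], TCP at [0.253, 0.571, 0.231] pointing down, gripper open.
Joint ranges: [-2.63, 2.63], [-0.92, 2.1], [0.06, 2.66], [-1.3, 4.44], [0, 2.69], [-3.02, 3.02]. Speed limits (rad/s): [2.22, 2.22, 2.79, 3.14, 3.14, 3.14].

INTERFACE

Orientations are given as a rotation vector (axis times angle).
In Python, from workcell import env, camera, hand_in, nets gives the robot as it stands.
- The arm moves only by the tool step_arm, never from a script. Its argument "motion" is a list of rows, each a list of 7 numbers: the shift along the tool's x, y, z in m, then the turn, a rotation vector about the tool's x, y, z in rad, then the opening, from -1 (shut) to 1 (fully open). In form: [[tx, ty, tz, wx, wy, wz, fingers], ...]. A call has 1 to 10 rows; each row is the pose to reach, as a shift and turn from the pose commanded when the call began, along the tool's axes at that moment; what a row does not reach only later rows make up. A row lasts 1/12 s, in which the tool goes at most 41.7 mm and 7.16 degrees, less where a joint would pass 70% of its speed; a pose out of reach is approached as far as the arm can. A call with a gripper value outside its range is refused whole. The fingers move at their own pace and stop on an object; "squeeze" is the grip in N (left out, the last holds). Time passes only in rows, so rows that repeat a pose let the fingers close. It gives the time, the measured TCP pose, the force, the opening and the grip force at its end, in the units of the state.
- env.state(): the state, without advancing time (a new reading comes with each control period).
- camera(name): name is "side" or "top"; returns a dict with "image" (420x560x3 uint8, red, green, blue), "depth" (420x560 float32, m along the optical axis (not along the pixel's ray), 0 where there is no reading), "fx", "fy", "cx", "cy" (pixels), "dist" ([k1, k2, p1, p2, k3] as OpenCV has them; the pictures are not rectified), "cam_to_world" (4x4, takes a point from camera to world coordinates). Camera axes: x right, y down, z forward; pixel columns grow to the right and rows downward; lengths in m; the calibration is good to about 2 mm. A picture is of the moment at which its call begins.
- hand_in(): hands the job in; it is judged then, once.
Trained networks look in the newest picture that a camera, given by its name, has taken for a name from the list of things; names that differ only in an ending like _2 or _b are one class to them, and where a whole thing is asked for, a point or a joint stands for the part that bears it (a point fixed in the world has none). Each returns a list of dicts, best first, with "confidence" (0 to 1); they miss things now and then, are a little off and sometimes report something else, mostly with a low value. They report only what shows in the picture. A call takes as long as a camera call. They do not tell look-alikes from the thing itself.
- nets.regions_of(camera, target): "mask" (420x560 bool, what is visible of it) and "xy" ([column, row] in pixels, amid what is visible of it).
The state is a dict: "time": time; "joints": joint angles; "joint_velocities": joint speeds; "joint_efforts": joint torques, N m; "tcp_pos": TCP position; "ee_rot": TCP orientation; "wrist_force": force on the tool from outside, world axes, zero at the start; "moment": the same for the moment, N m; "finger_gap": finger opening in m; "finger_force": force on a finger pad.
Only numpy, scipy, OpenCV 4.12 (cv2) and the standard library are available. Lean on these libraries where they do the work, as an engineer would, in place of code of your own. Each camera call takes 0.05 s, during which the arm holds its last target. There are 200 camera calls.

## Working session

There is one attempt and no reset: what is moved stays moved. The work goes in short steps, Python scripts to look and compute and a tool call to move; the robot and the scene stay as the last step left them, time stands still between calls to the robot, and variables do not carry over. Pictures are saved under pics/ and viewed, at most 10 in all, crops included, and the job is handed in when it is done.

Besides the shell and the picture viewer there is one more tool, called after "Request:" by a JSON object that holds its "op" and its "data", one argument or row to a line. step_arm: Moves the arm, as the interface text tells. Its arguments: {"type":"object","properties":{"motion":{"type":"array","items":{"type":"array","items":{"type":"number"}}},"squeeze":{"type":"number"}},"required":["motion"]}

```bash
mkdir -p pics; cat > h.py <<'E'
import numpy as np, cv2
from workcell import env, camera, hand_in, nets
def cloud(c):
    h,w=c["depth"].shape; u,v=np.meshgrid(np.arange(w),np.arange(h))
    K=np.array([[c["fx"],0,c["cx"]],[0,c["fy"],c["cy"]],[0,0,1.]])
    p=cv2.undistortPoints(np.stack([u,v],-1).reshape(-1,1,2).astype(np.float64),K,np.array(c["dist"],float)).reshape(h,w,2)
    d=c["depth"][...,None]; P=np.concatenate([p*d,d],-1)
    M=np.array(c["cam_to_world"]); P=P@M[:3,:3].T+M[:3,3]; P[c["depth"]==0]=np.nan
    return P
E
python3 - <<'E'
from h import *
print(env.state())
for n in ("top","side"):
    c=camera(n); P=cloud(c); cv2.imwrite(f"pics/{n}0.png",c["image"][...,::-1])
    print(n,np.round(c["cam_to_world"],3).tolist())
    for t in ["cleaner","lid","rocker","key_time","key_heat","key_start","case","brush","mug","rinse","jar","pump","drops"]:
        for r in nets.regions_of(n,t)[:2]:
            m=r["mask"]; print(t,round(r["confidence"],2),np.round(r["xy"]),np.round(np.nanmedian(P[m],0),3),np.round(np.nanmin(P[m],0),3),np.round(np.nanmax(P[m],0),3))
E
```

```text
{'time': 0.0, 'joints': array([ 1.15161136e+00,  3.53637531e-01,  1.63414411e+00,  4.32645447e-05,
        1.15519237e+00, -2.42632017e-03]), 'joint_velocities': array([ 2.04985593e-03, -9.37566341e-04, -3.73529659e-05, -1.54815490e-04,
        1.30507913e-03,  1.11686292e-03]), 'joint_efforts': array([-1.98020280e-03, -6.05272579e+01, -3.42055929e+01, -3.17588783e-04,
        9.99634067e-03, -1.51553769e-05]), 'tcp_pos': array([0.25280692, 0.57106512, 0.23056404]), 'ee_rot': array([-6.49874519e-01, -3.07330505e+00,  2.10857833e-03]), 'wrist_force': array([ 0.15845195, -0.20703915, -0.91586053]), 'moment': array([-0.03119293, -0.01801452,  0.00695234]), 'finger_force': 0.0, 'finger_gap': 0.08528321897716472}
top [[0.027, -0.996, 0.091, 0.445], [-1.0, -0.026, 0.005, 0.067], [-0.003, -0.091, -0.996, 1.237], [0.0, 0.0, 0.0, 1.0]]
cleaner 0.84 [275. 190.] [0.592 0.084 0.179] [ 0.44  -0.098 -0.004] [0.798 0.265 0.224]
lid 0.87 [271. 172.] [0.639 0.099 0.195] [ 0.533 -0.051 -0.003] [0.797 0.248 0.224]
rocker 0.71 [245. 228.] [0.492 0.149 0.134] [0.473 0.135 0.126] [0.514 0.161 0.14 ]
rocke
[... 2065 characters left out ...]
[384. 267.] [ 0.732 -0.103  0.064] [ 0.697 -0.134 -0.002] [ 0.814 -0.06   0.096]
brush 0.84 [214. 338.] [ 0.357 -0.149  0.032] [ 0.321 -0.186 -0.003] [ 0.394 -0.077  0.035]
brush 0.77 [301. 377.] [ 0.486 -0.265  0.032] [ 0.443 -0.281 -0.004] [ 0.537 -0.222  0.036]
mug 0.97 [385. 268.] [ 0.732 -0.102  0.062] [ 0.697 -0.134 -0.004] [0.828 0.024 0.096]
rinse 0.67 [230. 176.] [0.476 0.251 0.112] [0.452 0.235 0.057] [0.51  0.276 0.171]
rinse 0.67 [258. 211.] [0.502 0.077 0.128] [0.492 0.066 0.119] [0.516 0.095 0.131]
pump 0.61 [348. 288.] [ 0.61  -0.16   0.105] [ 0.581 -0.175  0.001] [ 0.701 -0.029  0.182]
drops 0.64 [300. 315.] [ 0.518 -0.162  0.059] [ 0.502 -0.172 -0.002] [ 0.558 -0.089  0.099]
```

```bash
python3 - <<'E'
import cv2
a=cv2.imread("pics/top0.png")[110:290,170:430]; b=cv2.imread("pics/side0.png")[130:370,180:440]
import numpy as np
a=cv2.resize(a,(780,540));cv2.imwrite("pics/topc.png",a)
b=cv2.resize(b,(650,600));cv2.imwrite("pics/sidec.png",b)
E
```

```text
(no output)
```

View pics/topc.png

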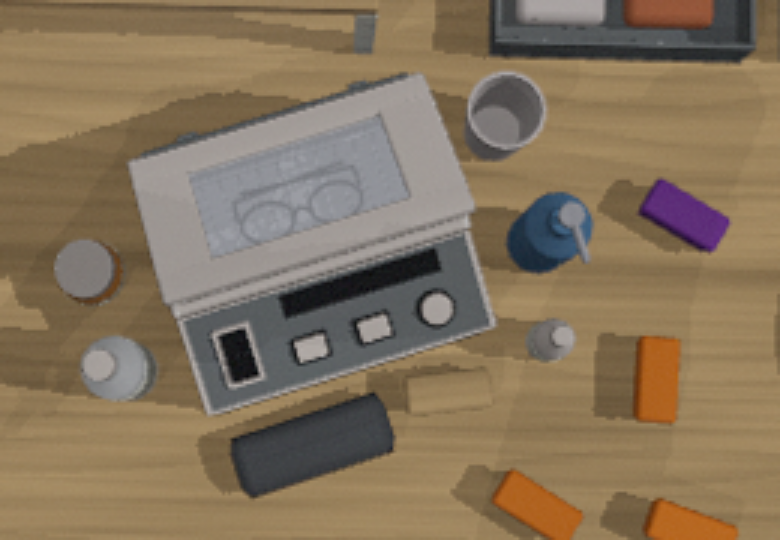

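View pics/sidec.png

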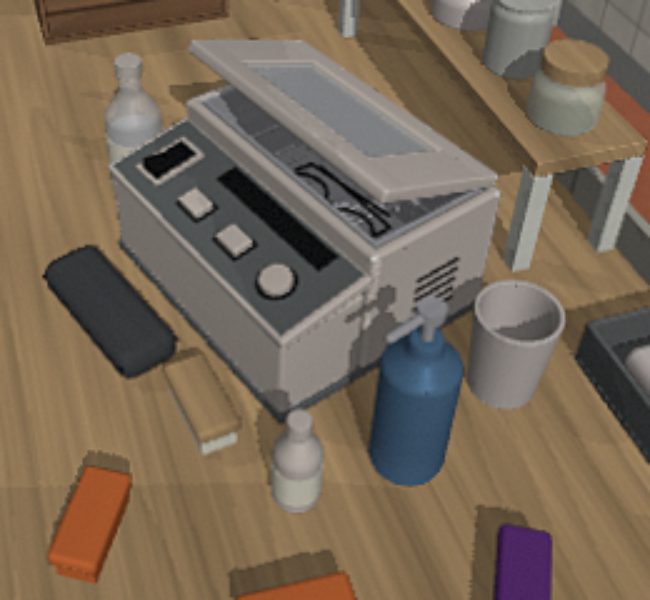

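Top view (full-image pixels): the black rocker is at (248,228), time key (274,226), heat key (295,219) and round start key (315,213). The side view confirms the order and shows the lid open. The orange and purple blocks at the right and bottom are look-alikes and play no part. Next I fit the bath pose.

```bash
cat > fit.py <<'E'
from h import *
def B(yaw): return np.array([[np.cos(yaw),-np.sin(yaw)],[np.sin(yaw),np.cos(yaw)]])
if __name__=="__main__":
  for n in ("top","side"):
    c=camera(n); P=cloud(c).reshape(-1,3); P=P[~np.isnan(P[:,0])]
    k={}
    for t in ("rocker","key_time","key_heat","key_start"):
        k[t]=0
    # deck plane: pts near
    q=P[(P[:,2]>.1)&(P[:,2]<.145)&(P[:,0]<.66)&(P[:,0]>.4)&(P[:,1]<.225)&(P[:,1]>-.11)]
    A=np.c_[q[:,:2],np.ones(len(q))]; w=np.ones(len(q),bool)
    for i in range(20):
        s=np.linalg.lstsq(A[w],q[w,2],rcond=None)[0]; r=q[:,2]-A@s; w=abs(r)<(.01 if i<5 else .004)
    print(n,"plane",s,"slope",np.hypot(*s[:2]),"yaw",np.arctan2(s[1],s[0]),w.sum(),len(q))
    R=B(.335); b=q[w][:,:2]@R
    rect=cv2.minAreaRect(q[w][:,:2].astype(np.float32)*1000); print(rect)
    print("bath-axes pct x",np.percentile(b[:,0],[.5,1,5,50,95,99,99.5]).round(4),"y",np.percentile(b[:,1],[.5,1,5,50,95,99,99.5]).round(4))
    # front edge line: min x per y bin
    e=[]
    for y in np.arange(b[:,1].min()+.02,b[:,1].max()-.02,.01):
        m=abs(b[:,1]-y)<.005
        if m.sum()>5: e.append((y,np.percentile(b[m,0],3)))
    e=np.array(e); f=np.polyfit(e[:,0],e[:,1],1); print("front edge dx/dy",f,"resid",np.std(e[:,1]-np.polyval(f,e[:,0])))
    # lid
    l=P[(P[:,2]>.165)&(P[:,2]<.24)&(P[:,0]>.5)&(P[:,0]<.85)&(P[:,1]<.29)&(P[:,1]>-.08)]
    A=np.c_[l[:,:2],np.ones(len(l))]; w=np.ones(len(l),bool)
    for i in range(20):
        s=np.linalg.lstsq(A[w],l[w,2],rcond=None)[0]; r=l[:,2]-A@s; w=abs(r)<(.01 if i<5 else .004)
    b=l[w][:,:2]@R
    print("lid",np.arctan(np.hypot(*s[:2])),"yaw",np.arctan2(-s[1],-s[0]),w.sum(),len(l),"x",np.percentile(b[:,0],[.5,2,98,99.5]).round(4),"y",np.percentile(b[:,1],[.5,2,98,99.5]).round(4),"z",np.percentile(l[w,2],[1,99]))
E
python3 fit.py
```

```text
top plane [0.20831831 0.07123744 0.01187622] slope 0.22016196931695084 yaw 0.329498280896777 2853 3465
((526.4624633789062, 60.29908752441406), (91.64069366455078, 279.4927062988281), 18.715782165527344)
bath-axes pct x [0.4715 0.4721 0.4753 0.5214 0.5588 0.5622 0.5627] y [-0.2538 -0.2524 -0.2428 -0.1184  0.0108  0.0209  0.022 ]
front edge dx/dy [0.00711269 0.47488811] resid 0.0006587507481971212
lid 0.33743286649128734 yaw 0.3264042036283182 4113 5658 x [0.5684 0.57   0.7034 0.7064] y [-0.2532 -0.2497  0.0158  0.0194] z [0.17205387 0.22170361]
side plane [0.21053393 0.07298839 0.00812041] slope 0.22282692712204913 yaw 0.3337161604691752 3744 5114
((550.2535400390625, 66.04660034179688), (145.83485412597656, 281.1871337890625), 18.078582763671875)
bath-axes pct x [0.4703 0.4706 0.4732 0.5203 0.5616 0.5878 0.6002] y [-0.2578 -0.2574 -0.2519 -0.147   0.0042  0.0165  0.0191]
front edge dx/dy [0.00531417 0.47261807] resid 0.0006860312670621066
lid 0.3405779320862789 yaw 0.3317780758368882 2997 3878 x [0.5675 0.5685 0.6988 0.7017] y [-0.256  -0.2547  0.0086  0.0138] z [0.17231511 0.21811863]
```

```bash
cat > plan.py <<'E'
import sys, numpy as np
from scipy.spatial.transform import Rotation as Ro
from workcell import env
yaw=.33; X=np.array([np.cos(yaw),np.sin(yaw),0]);Y=np.array([-np.sin(yaw),np.cos(yaw),0]);Z=np.array([0,0,1.])
O=np.array([.5968,.0833,0]); D=np.array([.526,.059,.124]); a=.21
DX=np.cos(a)*X+np.sin(a)*Z; DN=-np.sin(a)*X+np.cos(a)*Z
RT=np.c_[-DX,Y,-DN]
bath=lambda x,y,z:O+x*X+y*Y+z*Z
deck=lambda x,y,h:D+x*DX+y*Y+h*DN
def show(*pts):
    s=env.state(); p=s["tcp_pos"]; R=Ro.from_rotvec(s["ee_rot"]).as_matrix()
    print("tcp",p.round(4),"deck xyz",(np.c_[DX,Y,DN].T@(p-D)).round(4),"F",s["wrist_force"].round(2))
    for q in pts: print(np.r_[R.T@(q-p),Ro.from_matrix(R.T@RT).as_rotvec()].round(4).tolist(), "world",q.round(3))
E
python3 - <<'E'
from plan import *
show(bath(-.010,0,.25))
E
```

```text
tcp [0.253  0.5715 0.2313] deck xyz [-0.0678  0.5733  0.1241] F [ 0.14 -0.32  0.89]
[-0.5047, -0.314, -0.0187, -0.0784, -0.2001, -0.744] world [0.587 0.08  0.25 ]
```

Request:
{"op": "step_arm", "data": {
  "motion": [
    [-0.02, -0.01, -0.03, 0, 0, 0, -1],
    [-0.05, -0.03, -0.05, -0.01, -0.02, -0.08, -1],
    [-0.08, -0.05, -0.06, -0.02, -0.05, -0.18, -1],
    [-0.11, -0.07, -0.06, -0.03, -0.07, -0.28, -1],
    [-0.14, -0.09, -0.06, -0.04, -0.1, -0.38, -1],
    [-0.17, -0.11, -0.06, -0.05, -0.13, -0.48, -1],
    [-0.2, -0.13, -0.06, -0.06, -0.155, -0.58, -1],
    [-0.235, -0.147, -0.06, -0.07, -0.18, -0.67, -1],
    [-0.27, -0.168, -0.06, -0.078, -0.2, -0.744, -1],
    [-0.3, -0.187, -0.06, -0.078, -0.2, -0.744, -1]
  ]
}}

```text
time: 2.33
tcp_pos: [0.4521, 0.277, 0.2915]
ee_rot: [-0.489, 2.891, 0.05]
wrist_force: [0.8, -1.0, -0.4]
finger_gap: -0.0002
finger_force: 0.0
```

```bash
python3 - <<'E'
from plan import *
show(bath(-.010,0,.25),bath(-.012,0,.225),bath(-.018,0,.172))
E
```

```text
tcp [0.4521 0.277  0.2915] deck xyz [0.0356 0.2301 0.1637] F [ 0.85 -1.02 -0.4 ]
[-0.0528, -0.2304, 0.0541, -0.0003, 0.0016, 0.0052] world [0.587 0.08  0.25 ]
[-0.0456, -0.2303, 0.0782, -0.0003, 0.0016, 0.0052] world [0.585 0.079 0.225]
[-0.0286, -0.2302, 0.1287, -0.0003, 0.0016, 0.0052] world [0.58  0.077 0.172]
```

Request:
{"op": "step_arm", "data": {
  "motion": [
    [-0.01, -0.04, 0.005, 0, 0, 0, -1],
    [-0.02, -0.075, 0.015, 0, 0, 0, -1],
    [-0.028, -0.11, 0.025, 0, 0, 0, -1],
    [-0.036, -0.145, 0.035, 0, 0, 0, -1],
    [-0.044, -0.18, 0.045, 0, 0, 0, -1],
    [-0.05, -0.21, 0.05, 0, 0, 0, -1],
    [-0.053, -0.23, 0.054, 0, 0, 0, -1],
    [-0.053, -0.23, 0.054, 0, 0, 0, -1]
  ]
}}

```text
time: 3.0
tcp_pos: [0.5873, 0.0787, 0.2488]
ee_rot: [-0.478, 2.895, 0.048]
wrist_force: [-1.3, -0.3, -1.2]
finger_gap: 0.0002
finger_force: 0.0
```

Request:
{"op": "step_arm", "data": {
  "motion": [
    [0.002, 0, 0.01, 0, 0, 0, -1],
    [0.005, 0, 0.02, 0, 0, 0, -1],
    [0.008, 0, 0.03, 0, 0, 0, -1],
    [0.012, 0, 0.04, 0, 0, 0, -1],
    [0.015, 0, 0.05, 0, 0, 0, -1],
    [0.018, 0, 0.058, 0, 0, 0, -1],
    [0.021, 0, 0.066, 0, 0, 0, -1],
    [0.022, 0, 0.07, 0, 0, 0, -1],
    [0.022, 0, 0.07, 0, 0, 0, -1]
  ]
}}

```text
time: 3.75
tcp_pos: [0.5786, 0.0797, 0.1753]
ee_rot: [-0.482, 2.896, 0.05]
wrist_force: [0.3, 0.2, -0.1]
finger_gap: 0.0001
finger_force: 0.0
```

```bash
python3 - <<'E'
from plan import *
show(bath(-.018,0,.172))
E
```

```text
tcp [0.5786 0.0797 0.1753] deck xyz [0.0659 0.0025 0.0384] F [ 0.26  0.17 -0.07]
[0.0003, -0.0024, 0.0033, 0.0001, -0.0019, 0.0001] world [0.58  0.077 0.172]
```

Request:
{"op": "step_arm", "data": {
  "motion": [
    [0, 0, 0.003, 0, 0, 0, -1],
    [0, 0, 0.004, 0, 0, 0, -1],
    [0.001, 0, 0.005, 0, 0, 0, -1],
    [0.001, 0, 0.006, 0, 0, 0, -1]
  ]
}}

```text
time: 4.08
tcp_pos: [0.5805, 0.0799, 0.1728]
ee_rot: [-0.481, 2.892, 0.05]
wrist_force: [-13.9, -1.9, 31.2]
finger_gap: -0.0
finger_force: 15.5
```

Request:
{"op": "step_arm", "data": {
  "motion": [
    [0, 0, 0, 0, 0, 0, -1],
    [0, 0, 0, 0, 0, 0, -1],
    [0, 0, -0.02, 0, 0, 0, -1],
    [0, 0, -0.05, 0, 0, 0, -1],
    [0, 0, -0.05, 0, 0, 0, -1]
  ]
}}

```text
time: 4.5
tcp_pos: [0.572, 0.0764, 0.2246]
ee_rot: [-0.481, 2.887, 0.049]
wrist_force: [1.4, 0.7, 0.6]
finger_gap: 0.0001
finger_force: 0.0
```

```bash
python3 - <<'E'
from plan import *
show(deck(-.022,.0945,.05))
from h import *
P=None
c=camera("side"); P=cloud(c); cv2.imwrite("pics/s1.png",cv2.resize(c["image"][130:310,180:440],(780,540))[...,::-1])
for t in ("lid","rocker"):
    for r in nets.regions_of("side",t)[:1]:
        q=P[r["mask"]]; print(t,r["confidence"],r["xy"],np.nanmedian(q,0),np.nanpercentile(q[:,2],[5,50,95]))
E
```

```text
tcp [0.572  0.0764 0.2246] deck xyz [0.069  0.0016 0.0882] F [1.44 0.67 0.61]
[0.0913, 0.093, 0.0374, -0.002, 0.0068, 0.0002] world [0.465 0.138 0.168]
lid 0.63 [317.0, 189.6] [0.63577852 0.06327176 0.16835803] [0.16217806 0.16835803 0.17118124]
rocker 0.75 [248.2, 190.9] [0.4908836  0.14420262 0.12996412] [0.12484235 0.12996412 0.13257992]
```

View pics/s1.png

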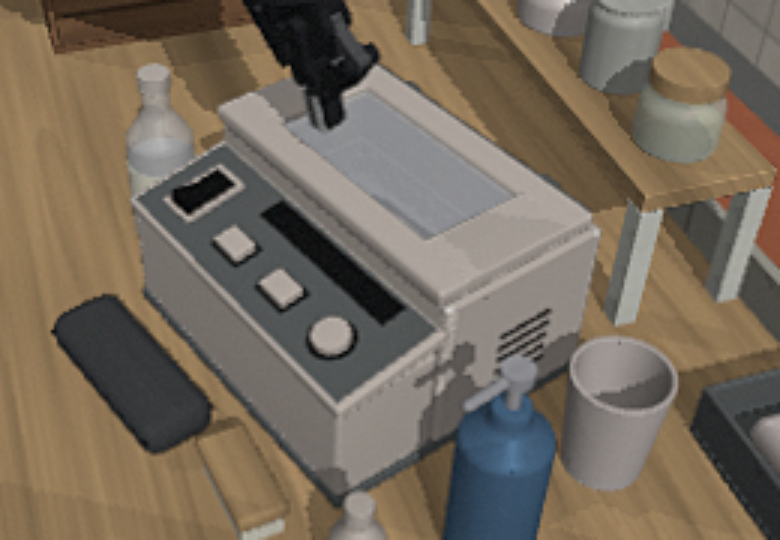

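The lid is shut: the side view shows it flat at crop (430,200), and the rocker is still up at crop (200,190). Next, the rocker.

Request:
{"op": "step_arm", "data": {
  "motion": [
    [0.025, 0.025, 0, 0, 0, 0, -1],
    [0.05, 0.05, 0, 0, 0.003, 0, -1],
    [0.075, 0.075, 0.015, 0, 0.006, 0, -1],
    [0.09, 0.093, 0.037, -0.002, 0.007, 0, -1],
    [0.091, 0.093, 0.05, -0.002, 0.007, 0, -1],
    [0.091, 0.093, 0.06, -0.002, 0.007, 0, -1],
    [0.091, 0.093, 0.06, -0.002, 0.007, 0, -1]
  ]
}}

```text
time: 5.23
tcp_pos: [0.4664, 0.1394, 0.1395]
ee_rot: [-0.485, 2.905, 0.051]
wrist_force: [-0.3, 0.0, 0.9]
finger_gap: 0.0003
finger_force: 0.0
```

```bash
python3 - <<'E'
from plan import *
show(deck(-.022,.0945,.012),deck(-.022,.0945,.008))
E
```

```text
tcp [0.4664 0.1394 0.1395] deck xyz [-0.0265  0.0954  0.0215] F [-0.33  0.    0.89]
[-0.0046, -0.0009, 0.0094, 0.0019, -0.0106, 0.0006] world [0.473 0.141 0.131]
[-0.0046, -0.0009, 0.0134, 0.0019, -0.0106, 0.0006] world [0.473 0.141 0.127]
```

Request:
{"op": "step_arm", "data": {
  "motion": [
    [-0.003, -0.001, 0.003, 0, -0.005, 0, -1],
    [-0.003, -0.001, 0.006, 0, -0.005, 0, -1],
    [-0.003, -0.001, 0.009, 0, -0.005, 0, -1],
    [-0.003, -0.001, 0.011, 0, -0.005, 0, -1],
    [-0.003, -0.001, 0.013, 0, -0.005, 0, -1],
    [-0.003, -0.001, 0.014, 0, -0.005, 0, -1],
    [-0.003, -0.001, 0.014, 0, -0.005, 0, -1]
  ]
}}

```text
time: 5.82
tcp_pos: [0.4729, 0.1403, 0.1285]
ee_rot: [-0.482, 2.897, 0.053]
wrist_force: [-0.4, 0.1, 0.6]
finger_gap: 0.0003
finger_force: 0.1
```

```bash
python3 - <<'E'
from plan import *
show()
E
```

```text
tcp [0.4729 0.1403 0.1285] deck xyz [-0.0224  0.0942  0.0094] F [-0.38  0.15  0.58]
```

Press on until a clear stop is felt.

Request:
{"op": "step_arm", "data": {
  "motion": [
    [0, 0, 0.001, 0, 0, 0, -1],
    [0, 0, 0.002, 0, 0, 0, -1],
    [0, 0, 0.003, 0, 0, 0, -1],
    [0, 0, 0.003, 0, 0, 0, -1]
  ]
}}

```text
time: 6.15
tcp_pos: [0.4734, 0.1406, 0.1263]
ee_rot: [-0.483, 2.897, 0.053]
wrist_force: [-7.0, -3.1, 14.5]
finger_gap: -0.0003
finger_force: 7.8
```

Request:
{"op": "step_arm", "data": {
  "motion": [
    [0, 0, 0.001, 0, 0, 0, -1],
    [0, 0, 0.001, 0, 0, 0, -1],
    [0, 0, -0.02, 0, 0, 0, -1],
    [0, 0, -0.05, 0, 0, 0, -1],
    [0.0, -0.03, -0.06, 0, 0, 0, -1],
    [0, -0.066, -0.06, 0, 0, 0, -1],
    [0.0, -0.066, -0.06, 0, 0, 0, -1]
  ]
}}

```text
time: 6.73
tcp_pos: [0.4859, 0.0707, 0.1859]
ee_rot: [-0.48, 2.892, 0.05]
wrist_force: [-0.1, 0.2, 0.5]
finger_gap: 0.0
finger_force: 0.0
```

```bash
python3 - <<'E'
from plan import *
show(deck(-.015,.0295,.02),deck(-.015,.0295,.004))
from h import *
c=camera("side"); P=cloud(c); cv2.imwrite("pics/s2.png",cv2.resize(c["image"][160:280,210:330],(600,600))[...,::-1])
for r in nets.regions_of("side","rocker")[:1]:
        q=P[r["mask"]]; q=q[~np.isnan(q[:,0])]; d=(q-D)@np.c_[DX,Y,DN]
        for lo in np.arange(-.03,.025,.006):
            m=(abs(d[:,0]-lo-.003)<.003)&(abs(d[:,1]-.0945)<.01); print(round(lo+.003,3),m.sum(),np.round(np.median(d[m,2])*1000,1) if m.any() else '')
E
```

```text
tcp [0.4859 0.0707 0.1859] deck xyz [-0.0205  0.0241  0.0677] F [-0.08  0.17  0.46]
[-0.0054, 0.0055, 0.0477, -0.0008, 0.0021, -0.0011] world [0.499 0.081 0.14 ]
[-0.0054, 0.0055, 0.0637, -0.0008, 0.0021, -0.0011] world [0.502 0.082 0.125]
-0.027 1 4.5
-0.021 17 4.3
-0.015 16 4.6
-0.009 14 4.6
-0.003 0 
0.003 0 
0.009 0 
0.015 0 
0.021 0 
0.027 0
```

View pics/s2.png

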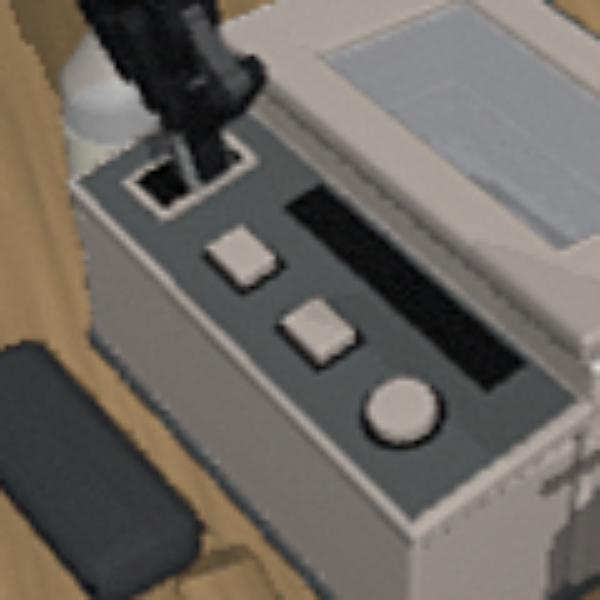

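The arm partly hides the rocker, so I move aside for a clear view before pressing keys.

Request:
{"op": "step_arm", "data": {
  "motion": [
    [0, -0.04, -0.02, 0, 0, 0, -1],
    [0, -0.08, -0.04, 0, 0, 0, -1],
    [0, -0.12, -0.04, 0, 0, 0, -1],
    [0, -0.15, -0.04, 0, 0, 0, -1],
    [0, -0.15, -0.04, 0, 0, 0, -1]
  ]
}}

```text
time: 7.25
tcp_pos: [0.5266, -0.0742, 0.2238]
ee_rot: [-0.479, 2.895, 0.049]
wrist_force: [-0.7, 1.1, 0.3]
finger_gap: -0.0001
finger_force: 0.0
```

```bash
python3 - <<'E'
from plan import *
from h import *
a=cv2.imread("pics/side0.png")[170:220,220:280]
c=camera("side"); P=cloud(c); b=c["image"][170:220,220:280,::-1]
cv2.imwrite("pics/s3.png",np.hstack([cv2.resize(a,(396,330)),cv2.resize(b,(396,330))]))
c2=camera("top"); 
for n,c in (("side",c),("top",c2)):
    d=(cloud(c).reshape(-1,3)-D)@np.c_[DX,Y,DN]
    print(n,[(round(x,3),np.round(np.nanmedian(d[(abs(d[:,0]-x)<.003)&(abs(d[:,1]-.0945)<.008)&(abs(d[:,2])<.03),2])*1000,1)) for x in np.arange(-.042,.04,.006)])
show()
E
```

```text
side [(np.float64(-0.042), np.float64(-0.7)), (np.float64(-0.036), np.float64(-0.3)), (np.float64(-0.03), np.float64(-0.8)), (np.float64(-0.024), np.float64(2.7)), (np.float64(-0.018), np.float64(4.5)), (np.float64(-0.012), np.float64(4.9)), (np.float64(-0.006), np.float64(4.9)), (np.float64(-0.0), np.float64(5.4)), (np.float64(0.006), np.float64(7.3)), (np.float64(0.012), np.float64(9.9)), (np.float64(0.018), np.float64(11.6)), (np.float64(0.024), np.float64(2.3)), (np.float64(0.03), np.float64(-1.7)), (np.float64(0.036), np.float64(-1.6))]
top [(np.float64(-0.042), np.float64(0.9)), (np.float64(-0.036), np.float64(1.5)), (np.float64(-0.03), np.float64(2.9)), (np.float64(-0.024), np.float64(4.7)), (np.float64(-0.018), np.float64(6.7)), (np.float64(-0.012), np.float64(7.9)), (np.float64(-0.006), np.float64(7.2)), (np.float64(-0.0), np.float64(7.5)), (np.float64(0.006), np.float64(10.7)), (np.float64(0.012), np.float64(11.2)), (np.float64(0.018), np.float64(13.8)), (np.float64(0.024), np.float64(5.8)), (np.float64(0.03), np.float64(2.3)), (np.float64(0.036), np.float64(1.7))]
tcp [ 0.524  -0.0706  0.2225] deck xyz [-0.0224 -0.1219  0.1055] F [-0.22  0.4   0.24]
```

View pics/s3.png

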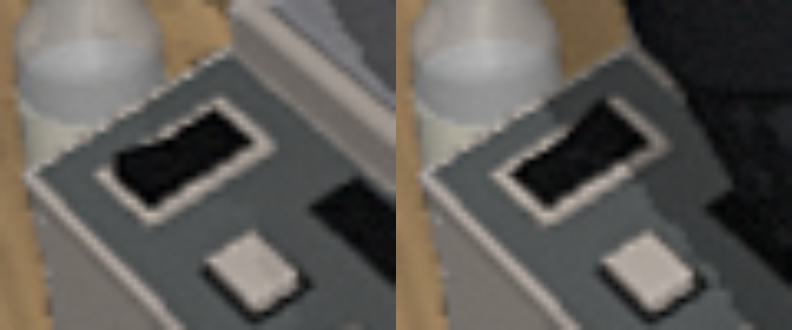

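The side crop (right half) shows the front half level at crop (540,190) and the back half up at (610,120). Depth confirms it, with a slope of about 0.33, so the rocker is fully on. Next, the time key.

```bash
python3 - <<'E'
from plan import *
show(deck(-.015,.0295,.05),deck(-.015,.0295,.015))
E
```

```text
tcp [ 0.524  -0.0706  0.2225] deck xyz [-0.0224 -0.1219  0.1055] F [-0.22  0.4   0.24]
[-0.0073, 0.1513, 0.0558, 0.0022, -0.0032, -0.0019] world [0.493 0.079 0.17 ]
[-0.0074, 0.1512, 0.0908, 0.0022, -0.0032, -0.0019] world [0.5   0.081 0.136]
```

Request:
{"op": "step_arm", "data": {
  "motion": [
    [-0.002, 0.035, 0, 0, 0, 0, -1],
    [-0.004, 0.07, 0, 0, 0, 0, -1],
    [-0.007, 0.11, 0.01, 0, 0, 0, -1],
    [-0.007, 0.14, 0.03, 0, 0, 0, -1],
    [-0.007, 0.151, 0.056, 0, 0, 0, -1],
    [-0.007, 0.151, 0.075, 0, 0, 0, -1],
    [-0.007, 0.151, 0.085, 0, 0, 0, -1],
    [-0.007, 0.151, 0.085, 0, 0, 0, -1],
    [-0.007, 0.151, 0.085, 0, 0, 0, -1]
  ]
}}

```text
time: 8.1
tcp_pos: [0.4975, 0.081, 0.1414]
ee_rot: [-0.484, 2.898, 0.053]
wrist_force: [-0.1, -0.8, 0.2]
finger_gap: 0.0001
finger_force: 0.0
```

```bash
python3 - <<'E'
from plan import *
show(deck(-.015,.0295,.004))
E
```

```text
tcp [0.4975 0.081  0.1414] deck xyz [-0.0157  0.03    0.0212] F [-0.08 -0.77  0.21]
[-0.0008, -0.0006, 0.0172, 0.0023, -0.0037, 0.0008] world [0.502 0.082 0.125]
```

Request:
{"op": "step_arm", "data": {
  "motion": [
    [0, 0, 0.006, 0, 0, 0, -1],
    [0, 0, 0.01, 0, 0, 0, -1],
    [0, 0, 0.013, 0, 0, 0, -1],
    [0, 0, 0.016, 0, 0, 0, -1],
    [0, 0, 0.018, 0, 0, 0, -1],
    [0, 0, 0.018, 0, 0, 0, -1]
  ]
}}

```text
time: 8.6
tcp_pos: [0.5021, 0.0813, 0.1251]
ee_rot: [-0.482, 2.896, 0.052]
wrist_force: [-6.2, -2.5, 16.9]
finger_gap: 0.0001
finger_force: 8.8
```

Request:
{"op": "step_arm", "data": {
  "motion": [
    [0, 0, 0, 0, 0, 0, -1],
    [0, 0, -0.02, 0, 0, 0, -1],
    [0, 0, -0.05, 0, 0, 0, -1],
    [0, -0.04, -0.05, 0, 0, 0, -1],
    [0, -0.08, -0.05, 0, 0, 0, -1],
    [0, -0.12, -0.05, 0, 0, 0, -1],
    [0, -0.12, -0.03, 0, 0, 0, -1],
    [0, -0.12, -0.02, 0, 0, 0, -1],
    [0, -0.12, -0.02, 0, 0, 0, -1]
  ]
}}

```text
time: 9.35
tcp_pos: [0.535, -0.0333, 0.141]
ee_rot: [-0.481, 2.901, 0.055]
wrist_force: [0.6, 0.8, -0.7]
finger_gap: 0.0003
finger_force: 0.0
```

```bash
python3 - <<'E'
from plan import *
show(deck(-.015,-.0905,.004))
E
```

```text
tcp [ 0.535  -0.0333  0.141 ] deck xyz [-0.0174 -0.0903  0.0211] F [ 0.57  0.79 -0.68]
[-0.0026, -0.0003, 0.0171, 0.0036, -0.0063, -0.0018] world [ 0.541 -0.032  0.125]
```

Request:
{"op": "step_arm", "data": {
  "motion": [
    [-0.001, 0, 0.006, 0, 0, 0, -1],
    [-0.002, 0, 0.01, 0, 0, 0, -1],
    [-0.002, 0, 0.013, 0, 0, 0, -1],
    [-0.002, 0, 0.016, 0, 0, 0, -1],
    [-0.002, 0, 0.018, 0, 0, 0, -1],
    [-0.002, 0, 0.018, 0, 0, 0, -1]
  ]
}}

```text
time: 9.85
tcp_pos: [0.5422, -0.0308, 0.1263]
ee_rot: [-0.483, 2.896, 0.053]
wrist_force: [-1.4, 2.0, 4.1]
finger_gap: -0.0004
finger_force: 2.1
```

Request:
{"op": "step_arm", "data": {
  "motion": [
    [0, 0, 0.001, 0, 0, 0, -1],
    [0, 0, 0.002, 0, 0, 0, -1],
    [0, 0, 0.003, 0, 0, 0, -1],
    [0, 0, 0.003, 0, 0, 0, -1]
  ]
}}

```text
time: 10.18
tcp_pos: [0.5426, -0.031, 0.1253]
ee_rot: [-0.483, 2.896, 0.053]
wrist_force: [-14.4, 3.0, 30.7]
finger_gap: 0.0
finger_force: 16.1
```

Fully in. Retreat and check.

Request:
{"op": "step_arm", "data": {
  "motion": [
    [0, 0, -0.02, 0, 0, 0, -1],
    [0, 0, -0.05, 0, 0, 0, -1],
    [0.01, 0, -0.09, 0, 0, 0, -1],
    [0.02, 0, -0.13, 0, 0, 0, -1],
    [0.03, 0, -0.16, 0, 0, 0, -1],
    [0.04, 0, -0.18, 0, 0, 0, -1],
    [0.04, 0, -0.18, 0, 0, 0, -1],
    [0.04, 0, -0.18, 0, 0, 0, -1]
  ]
}}

```text
time: 10.85
tcp_pos: [0.4709, -0.0567, 0.2921]
ee_rot: [-0.481, 2.894, 0.051]
wrist_force: [0.7, -0.6, 0.1]
finger_gap: 0.0
finger_force: 0.0
```

```bash
python3 - <<'E'
from plan import *
from h import *
show()
c=camera("side"); cv2.imwrite("pics/s4.png",cv2.resize(c["image"][130:370,180:440],(650,600))[...,::-1])
d=(cloud(c).reshape(-1,3)-D)@np.c_[DX,Y,DN]
for k,y in (("time",.0295),("heat",-.0305),("start",-.0905)):
    print(k,np.round(np.nanmedian(d[(abs(d[:,0]+.015)<.005)&(abs(d[:,1]-y+.003)<.006)&(abs(d[:,2])<.03),2])*1000,1))
print([(round(x,3),np.round(np.nanmedian(d[(abs(d[:,0]-x)<.003)&(abs(d[:,1]-.0945)<.008)&(abs(d[:,2])<.03),2])*1000,1)) for x in np.arange(-.018,.02,.006)])
E
```

```text
tcp [ 0.4709 -0.0567  0.2921] deck xyz [-0.0526 -0.0916  0.1831] F [ 0.68 -0.62  0.06]
time 6.8
heat 7.3
start 7.5
[(np.float64(-0.018), np.float64(5.0)), (np.float64(-0.012), np.float64(6.1)), (np.float64(-0.006), np.float64(5.0)), (np.float64(0.0), np.float64(5.5)), (np.float64(0.006), np.float64(6.6)), (np.float64(0.012), np.float64(nan)), (np.float64(0.018), np.float64(nan))]
  return np.nanmean(a, axis, out=out, keepdims=keepdims)
```

View pics/s4.png

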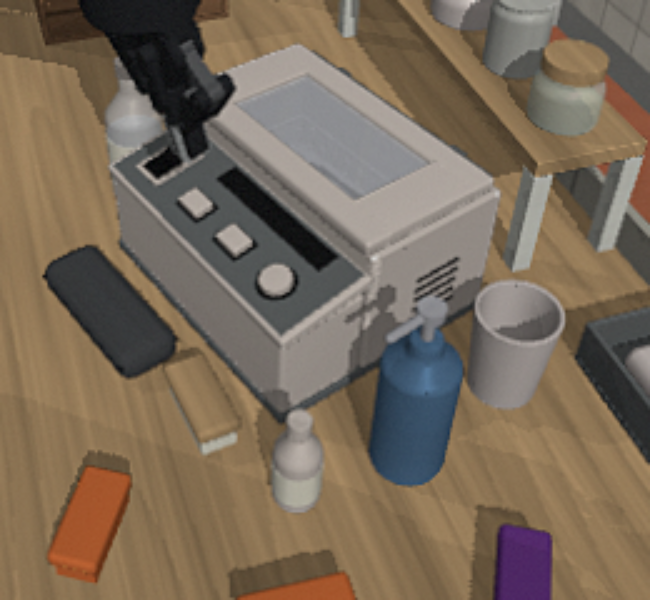

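The lid is shut (crop 330,130), the keys are up (195,203; 235,240; 277,280), the rocker front is level (160,165), and the bystanders have not moved.

```bash
python3 -c "
from workcell import hand_in; print(hand_in())"
```

```text
the job is handed in; nothing more can be done
None
```

I handed the job in after shutting the lid, tipping the rocker on, then pressing and releasing the time key and the start key. The heat key was not touched, and in the last picture all three keys are up and the toiletries stand where they were. The hand-in returned no verdict.

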